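Check the hand-lever stops of two trolley push bars

ROBOT

A 6-joint arm with a two-finger parallel gripper is mounted at the origin on a cart in front of the work surface, level with it; the furniture and walls round the work are solid. World frame = base frame: x ahead of the robot, y to its left, z up, the work surface at z = 0. Lengths are in m, angles in rad, forces in N, time in s.
With the tool pointing down it reaches from about 0.35 to 0.975 m from the base axis. Payload 7.1 kg.
Tool frame: the origin (TCP) lies on the centre line of the jaws, within the pads' length; the fingertips stand 25 mm ahead of it and the grasp point (between the pads) lies 6 mm ahead of it; y points along the fingers, z is the direction in which the jaws open and shut, and the axes are right-handed (so a half turn about y gives the same grasp; the last joint's range is limited). The gripper opens to 88 mm and grips with 3 to 60 N. Pads are 20 mm wide; open, the fingers measure 115 mm over their backs; the gripper's body (75 mm by 178 mm) begins 61 mm behind the grasp point.
Start: joints at [1.3, 0.423, 1.63, -0, 1.089, -0.019], TCP at [0.156, 0.605, 0.226] pointing down, gripper open.
Joint ranges: [-3, 3], [-0.9, 2.11], [0.09, 2.58], [-1.31, 4.45], [0.11, 2.69], [-2.54, 2.54]. Speed limits (rad/s): [2.39, 2.39, 3.01, 3.14, 3.14, 3.14].

INTERFACE

Orientations are given as a unit quaternion [w, x, y, z].
In Python, from bench import robot gives the robot as it stands.
- The arm moves only by the shell command python3 -m handwheel 'ROWS' [FORCE]. ROWS is a JSON object of lists of equal length, an entry for each row: "offset": the shift along the tool's x, y, z in m, a list of three; "rotation": the turn, a rotation vector about the tool's x, y, z in rad, a list of three; "grip": the finger opening in m, from 0 to 0.0878. In form: {"offset": [[tx, ty, tz], ...], "rotation": [[rx, ry, rz], ...], "grip": [grip, ...]}. A call has 1 to 20 rows; each row shifts and turns the pose as measured when the row begins, along the tool's axes as they then stand; what a row does not reach is not made up. A row lasts 1/10 s, in which the tool goes at most 50 mm and 8.59 degrees, less where a joint would pass 70% of its speed; a pose out of reach is approached as far as the arm can. A call is refused whole if a number of a shift passes 0.05 or a number of a turn 0.15, either way. A call with a gripper value outside its range is refused whole. The fingers move at their own pace and stop on an object; FORCE is the grip in N (left out, the last holds). Time passes only in rows, so rows that do not move let the fingers close. It gives the time, the measured TCP pose, the force and the opening at its end, in the units of the state.
- robot.sense(): the state, without advancing time (a new reading comes with each control period).
- robot.grab_frame(name): name is "scene" or "top"; returns the picture (420x560x3 uint8, red, green, blue); there is no depth.
- robot.camera_info(name): a dict with "vfov" (degrees; the focal length in pixels is half the picture's height over the tangent of half this angle, whatever the lens; pixels are square), "cx", "cy" (the principal point, pixels), "rvec" (rotation vector, rad) and "tvec" (3), from world to camera coordinates, as OpenCV has them. Camera axes: x right, y down, z forward; pixel columns grow to the right and rows downward; lengths in m; the calibration is good to about 2 mm. A picture is of the moment at which its call begins. camera_info takes no time and is no camera call.
- robot.job_done(): hands the job in, once; it reports no verdict.
The state is a dict: "time_s": time; "joints": joint angles; "qd": joint speeds; "effort": joint torques, N m; "eef_pos": TCP position; "orientation": TCP orientation; "contact_force": force on the tool from outside, world axes, zero at the start; "moment": the same for the moment, N m; "gripper_width": opening from 0.0 (shut) to 1.0 (fully open).
Only numpy, scipy, OpenCV 4.12 (cv2) and the standard library are available. Lean on these libraries where they do the work, as an engineer would, in place of code of your own. Each camera call takes 0.05 s, during which the arm holds its last target.

TASK

Two brake levers for the laboratory trolley's push bars stand on the bench for their stop check, one long and one short. With the outside of the gripper's fingers, never taking a lever between them, press the long lever in as far as it goes, keep it there a moment to see that it stops short of its bar, and let it spring fully out; then press the short lever in to its stop in the same way and finish while holding it there. Only push: do not grip or touch the bars, do not shove, tip or lift the stands, and leave everything else on the bench where it is.

Things in the scene. Friction and masses are not known exactly. Their poses are not given: they have to be found in the camera images.
- stand_long: Heavy loose grey stand (4 kg) carrying a push bar with the long hand lever. Origin on the bench under the bar's middle; the bar runs along the stand's y. The lever is on the stand's -x side (robot's side): pressing in is toward +x. Foot plate 14 mm thick, x -55 to 95, y -110 to 110 mm; bar posts at y = -95 and 95 mm; nothing stands above 138 mm.
- bar_long: The stand's fixed push bar: black rubber grip 30 mm thick, axis 120 mm above the bench, with the lever's bracket at its +y end. Same origin and axes as the stand. Not to be touched.
- lever_long (a joint): Hinge of the long lever, vertical axis, rad: 0 = sprung fully out, 0.34 = at its own stop, lying parallel to the bar with about 17 mm clear to the rubber. Grows as it is pressed in, counter-clockwise seen from above. The return spring gives about 2.5 N at the press point when out, 5.5 N at the stop.
- long_press (a point): Point on the outer face of the long lever, 25 mm short of its end's middle, at mid-height (120 mm above the bench); moves with the lever. Lever: straight aluminium blade, 145 mm from pivot to the middle of its round end, 9 mm thick, 18 mm high. Frame turns with it: x squarely into the face (inward), y along the blade toward the pivot.
- long_pivot (a point): The long lever's hinge axis, 120 mm above the bench, at x = -36, y = 70 mm of its stand. Axes as the stand's. The lever runs from here toward the stand's -y.
- stand_short: Heavy loose grey stand (4 kg) carrying a push bar with the short hand lever. Origin on the bench under the bar's middle; the bar runs along the stand's y. The lever is on the stand's -x side (robot's side): pressing in is toward +x. Foot plate 14 mm thick, x -55 to 95, y -110 to 110 mm; bar posts at y = -95 and 95 mm; nothing stands above 138 mm.
- bar_short: The stand's fixed push bar: black rubber grip 30 mm thick, axis 120 mm above the bench, with the lever's bracket at its +y end. Same origin and axes as the stand. Not to be touched.
- lever_short (a joint): Hinge of the short lever, vertical axis, rad: 0 = sprung fully out, 0.34 = at its own stop, lying parallel to the bar with about 17 mm clear to the rubber. Grows as it is pressed in, counter-clockwise seen from above. The return spring gives about 2.5 N at the press point when out, 6 N at the stop.
- short_press (a point): Point on the outer face of the short lever, 25 mm short of its end's middle, at mid-height (120 mm above the bench); moves with the lever. Lever: straight aluminium blade, 85 mm from pivot to the middle of its round end, 9 mm thick, 18 mm high. Frame turns with it: x squarely into the face (inward), y along the blade toward the pivot.
- short_pivot (a point): The short lever's hinge axis, 120 mm above the bench, at x = -36, y = 70 mm of its stand. Axes as the stand's. The lever runs from here toward the stand's -y.
- reagent_a: Brown reagent bottle with black cap, 48 mm across, 90 mm high; loose bystander, origin at the centre of its underside.
- beaker: Clear beaker, 53 mm across, 67 mm high; loose bystander, origin at the centre of its underside.
- tape_roll: Roll of tape lying flat, 75 mm across, 24 mm high; loose bystander, origin at the centre of its underside.
- petri_1: Petri dish, 62 mm across, 15 mm high; loose bystander, origin at the centre of its underside.
- reagent_b: Brown reagent bottle with white cap, 48 mm across, 90 mm high; loose bystander, origin at the centre of its underside.
- stapler: Stapler, 131 x 34 x 46 mm; loose bystander, origin at the centre of its underside.

How it is judged:
On the way, in this order (a step that is already met when the one before it is completed fails the run):
1. the long lever is held in at its stop for a moment by the outside of the fingers, the lever not between them (value of joint lever_long above 0.295 rad and contact force between the fingers and lever_long above 1 N and x of the grasp point in the frame of long_press below -0.003 m), for 0.3 s.
2. the long lever has been let fully out again and is no longer touched (value of joint lever_long below 0.04 rad and contact force between the fingers and lever_long below 0.2 N), for 0.2 s.
At the end, for the whole second after the job is handed in: The fingers hold the short lever at its stop (joint over 0.295 of 0.34 rad, more than 1 N from the fingers, at rest, the lever not between the fingers), and the long lever is fully out (under 0.04 rad) and untouched (all of step 2 and value of joint lever_short above 0.295 rad and contact force between the fingers and lever_short above 1 N and x of the grasp point in the frame of short_press below -0.003 m and velocity of joint lever_short between -0.05 and 0.05 rad/s); the arm keeps its last pose, push and grip.
It fails at once if the long lever's stand is shoved or lifted more than 15 mm, or tipped (distance of stand_long from where it was at the start of the episode above 0.015 m or angle between stand_long's own z axis and vertical above 0.08 rad).
It fails at once if the short lever's stand is shoved or lifted more than 15 mm, or tipped (distance of stand_short from where it was at the start of the episode above 0.015 m or angle between stand_short's own z axis and vertical above 0.08 rad).
It fails at once if a bar is touched or gripped (over 2 N) (contact force between the fingers and bar_long above 2 N or contact force between the fingers and bar_short above 2 N).
It fails at once if something else loose on the bench is moved more than 20 mm (distance of any of reagent_a, beaker, tape_roll, petri_1, reagent_b, stapler from where it was at the start of the episode above 0.02 m).
It also fails if it takes over 58 s, if anything falls off the work surface, if the arm or the gripper's body presses on something with over 40 N, if the wrist force passes 120 N, or if a joint passes its speed limit or range.

## Working session

There is one attempt and no reset: what is moved stays moved. The work goes in short steps, Python scripts to look and compute and a shell command to move; the robot and the scene stay as the last step left them, time stands still between calls to the robot, and variables do not carry over. Pictures are saved under pics/ and viewed, and the job is handed in when it is done.

```bash
mkdir -p pics; ls; python3 - <<'E'
from bench import robot
import cv2
print(robot.sense())
for n in ("scene","top"):
    print(n,robot.camera_info(n))
    im=robot.grab_frame(n); cv2.imwrite(f"pics/{n}0.png",im[:,:,::-1])
E
```

```text
pics
{'time_s': 0.0, 'joints': array([ 1.30000479e+00,  4.23845159e-01,  1.63070242e+00,  3.08043775e-05,
        1.08856791e+00, -1.90090684e-02]), 'qd': array([-0.00027242, -0.00090985, -0.00138672, -0.00018004, -0.00118754,
       -0.00089874]), 'effort': array([-8.39270251e-04, -5.44647574e+01, -2.73651302e+01,  6.44085836e-02,
        2.28435552e-02, -1.20689147e-04]), 'eef_pos': array([0.15553129, 0.60476827, 0.22509411]), 'orientation': array([-0.70097864,  0.70204138, -0.08887587,  0.0887013 ]), 'contact_force': array([0.09375165, 0.09650652, 0.9255236 ]), 'moment': array([ 0.00257945, -0.01886273,  0.0220314 ]), 'gripper_width': 0.999733906517514}
scene {'vfov': 54.95772947775156, 'cx': 279.72553167221594, 'cy': 203.62856403847186, 'rvec': array([ 1.99342005, -0.74937374,  0.42791812]), 'tvec': array([-0.44393664,  0.26712044,  0.94151133])}
top {'vfov': 43.117689383536764, 'cx': 273.71810733111425, 'cy': 212.8099693045277, 'rvec': array([ 2.18615482, -1.76329898,  0.33805209]), 'tvec': array([-0.13895075,  0.55981196,  1.67123485])}
```

View pics/scene0.png

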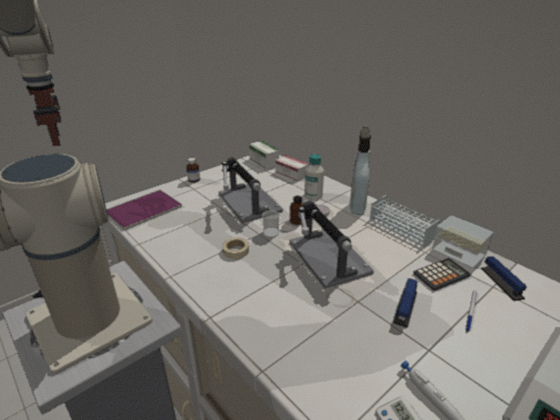

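View pics/top0.png

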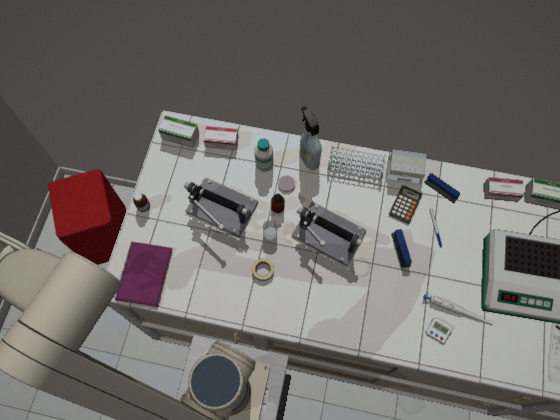

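```bash
python3 - <<'E'
import cv2
t=cv2.imread("pics/top0.png"); s=cv2.imread("pics/scene0.png")
a=cv2.resize(t[170:270,170:380],None,fx=3.8,fy=3.8,interpolation=cv2.INTER_CUBIC)
cv2.imwrite("pics/topz.png",a)
a=cv2.resize(s[145:285,200:380],None,fx=4.2,fy=4.2,interpolation=cv2.INTER_CUBIC)
cv2.imwrite("pics/scenez.png",a)
E
```

```text
(no output)
```

View pics/topz.png

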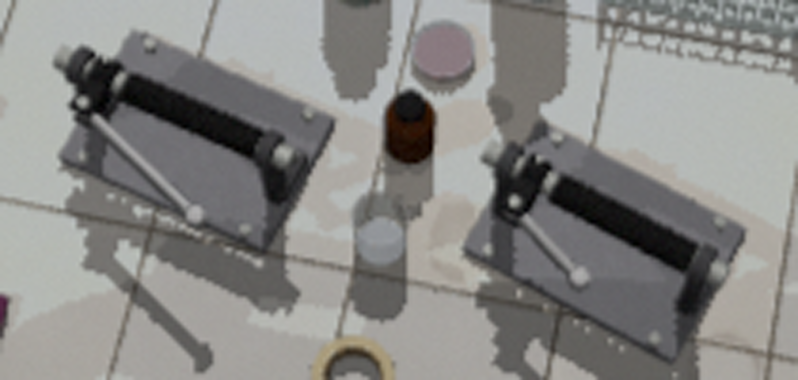

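View pics/scenez.png

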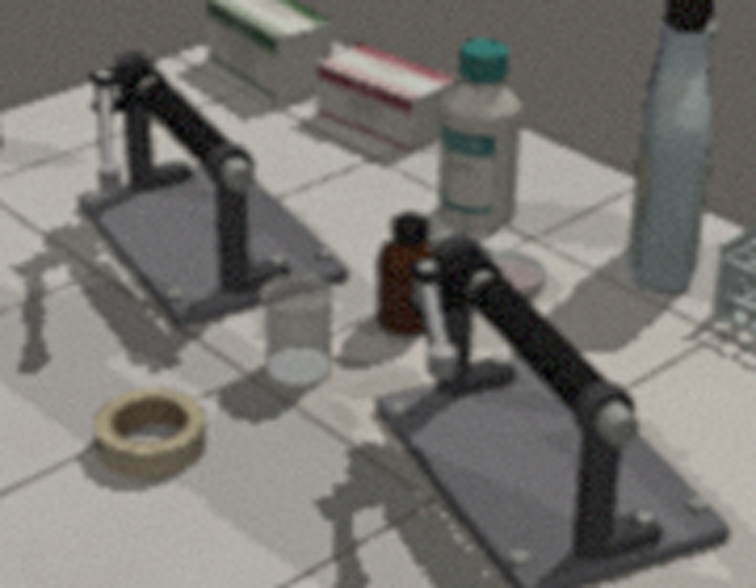

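```bash
cat > h.py <<'E'
from bench import robot
import numpy as np, cv2
def cam(n):
    c=robot.camera_info(n); f=210/np.tan(np.radians(c["vfov"])/2)
    K=np.array([[f,0,c["cx"]],[0,f,c["cy"]],[0,0,1]]); R=cv2.Rodrigues(c["rvec"])[0]
    return K,R,c["tvec"]
def ray(n,uv):
    K,R,t=cam(n); d=R.T@np.linalg.inv(K)@np.array([uv[0],uv[1],1.]); return -R.T@t,d
def onz(n,uv,z):
    o,d=ray(n,uv); return o+d*(z-o[2])/d[2]
def proj(n,P):
    K,R,t=cam(n); return cv2.projectPoints(np.atleast_2d(np.array(P,float)),cv2.Rodrigues(R)[0],t,K,None)[0][:,0]
def tri(a,b):
    o1,d1=ray("top",a);o2,d2=ray("scene",b)
    s=np.linalg.lstsq(np.c_[d1,-d2],o2-o1,rcond=None)[0]; p,q=o1+d1*s[0],o2+d2*s[1]; return (p+q)/2,np.linalg.norm(p-q)
E
python3 - <<'E'
from h import *
np.set_printoptions(precision=4,suppress=True)
T=lambda x,y:(170+(x+.5)/3.8-.5,170+(y+.5)/3.8-.5)
S=lambda x,y:(200+(x+.5)/4.2-.5,145+(y+.5)/4.2-.5)
for nm,C in dict(long=[(137,30),(333,122),(265,252),(62,157)],short=[(545,122),(745,235),(672,360),(465,250)]).items():
    # order: +x+y, +x-y, -x-y, -x+y
    W=np.array([onz("top",T(*c),.014)[:2] for c in C]); M=np.array([[.095,.11],[.095,-.11],[-.055,-.11],[-.055,.11]])
    print(nm,W)
    A=M-M.mean(0);B=W-W.mean(0)
    th=np.arctan2((A[:,0]*B[:,1]-A[:,1]*B[:,0]).sum(),(A*B).sum()); R=np.array([[np.cos(th),-np.sin(th)],[np.sin(th),np.cos(th)]])
    o=W.mean(0)-R@M.mean(0); print("yaw",th,"origin",o,"res",W-(M@R.T+o))
    piv=o+R@[-.036,.07]; print("pivot from plate",piv)
for nm,a,b in [("long piv",(82,103),(103,78)),("long end",(196,214),(110,182)),("short piv",(515,201),(430,267)),("short end",(580,275),(442,362))]:
    print(nm,onz("top",T(*a),.131),tri(T(*a),S(*b)))
for nm,a,b in [("beaker rim",(380,240),None),("tape",(355,365),None),("bottle",(410,100),None)]:
    print(nm,onz("top",T(*a),.05))
E
```

```text
long [[0.6998 0.2655]
 [0.6451 0.0592]
 [0.505  0.0909]
 [0.557  0.2996]]
yaw -0.2445338211922474 origin [0.5823 0.1836] res [[-0.0013 -0.0019]
 [-0.0028  0.0053]
 [ 0.0027  0.0007]
 [ 0.0015 -0.004 ]]
pivot from plate [0.5643 0.2603]
short [[ 0.6868 -0.136 ]
 [ 0.6138 -0.3367]
 [ 0.4816 -0.2907]
 [ 0.5454 -0.0882]]
yaw -0.3283470412357298 origin [ 0.563  -0.2064] res [[-0.0016 -0.0031]
 [-0.0037  0.0045]
 [ 0.0062  0.0022]
 [-0.0009 -0.0036]]
pivot from plate [ 0.5515 -0.1286]
long piv [0.5674 0.2643 0.131 ] (array([0.5681, 0.2633, 0.1326]), np.float64(0.0027936337368991548))
long end [0.4867 0.1392 0.131 ] (array([0.4925, 0.1429, 0.1132]), np.float64(0.0009822644399604917))
short piv [ 0.5562 -0.1277  0.131 ] (array([ 0.5558, -0.1288,  0.1364]), np.float64(0.0037743087389730534))
short end [ 0.5014 -0.1947  0.131 ] (array([ 0.5058, -0.1948,  0.1185]), np.float64(0.00011733712053329289))
beaker rim [ 0.5257 -0.0134  0.05  ]
tape [ 0.4068 -0.0173  0.05  ]
bottle [ 0.6666 -0.0106  0.05  ]
```

```bash
cat >> h.py <<'E'
from scipy.spatial.transform import Rotation as Ro
ST=dict(long=(np.array([.5655,.262]),-.24,.12),short=(np.array([.5535,-.128]),-.335,.06))
def press(nm,q,d=0):  # point on outer face, pushed d outward, and inward normal
    p,yaw,L=ST[nm]; h=yaw-np.pi/2-.34+q; u=np.array([np.cos(h),np.sin(h)]); n=np.array([-u[1],u[0]])
    return p+u*L-n*(.0045+d),n
def tool():
    s=robot.sense(); w,x,y,z=s["orientation"]; return s,Ro.from_quat([x,y,z,w])
def st():
    s,R=tool(); M=R.as_matrix(); print("t",round(s["time_s"],2),"p",s["eef_pos"].round(4),"hx",np.arctan2(M[1,0],M[0,0]).round(4),"hz",np.arctan2(M[1,2],M[0,2]).round(4),"yz",M[2,1].round(4),"F",s["contact_force"].round(2),"w",s["gripper_width"].round(3)); return s,M
def to(P):
    s,M=st(); print("tool offset to",np.round(P,4),":",(M.T@(np.array(P)-s["eef_pos"])).round(4))
np.set_printoptions(precision=4,suppress=True)
E
python3 - <<'E'
from h import *
for nm in ST:
    for q in (0,.34): print(nm,q,press(nm,q),"tcp contact",press(nm,q,.0135)[0])
P=press("long",0,.05)[0]; to([*P,.225]); print(robot.sense()["joints"])
E
```

```text
long 0 (array([0.496 , 0.1641]), array([ 0.8365, -0.548 ])) tcp contact [0.4847 0.1715]
long 0.34 (array([0.5326, 0.1465]), array([ 0.9713, -0.2377])) tcp contact [0.5195 0.1497]
short 0 (array([ 0.5125, -0.172 ]), array([ 0.7807, -0.6249])) tcp contact [ 0.502  -0.1636]
short 0.34 (array([ 0.5295, -0.1832]), array([ 0.9444, -0.3288])) tcp contact [ 0.5168 -0.1787]Traceback (most recent call last):
  File "<stdin>", line 4, in <module>
  File "h.py", line 26, in to
    s,M=st(); print("tool offset to",np.round(P,4),":",(M.T@(np.array(P)-s["eef_pos"])).round(4))
        ~~^^
  File "h.py", line 24, in st
    s,R=tool(); M=R.as_matrix(); print("t",round(s["time_s"],2),"p",s["eef_pos"].round(4),"hx",np.arctan2(M[1,0],M[0,0]).round(4),"hz",np.arctan2(M[1,2],M[0,2]).round(4),"yz",M[2,1].round(4),"F",s["contact_force"].round(2),"w",s["gripper_width"].round(3)); return s,M
                                                                                                                                                                                                                                   ^^^^^^^^^^^^^^^^^^^^^^^^
AttributeError: 'float' object has no attribute 'round'
```

```bash
sed -i 's/s\["gripper_width"\].round(3)/round(s["gripper_width"],3)/' h.py; python3 - <<'E'
from h import *
P=press("long",0,.05)[0]; to([*P,.225]); print(robot.sense()["joints"])
E
```

```text
t 0.1 p [0.1555 0.6048 0.2252] hx -0.2518 hz 1.319 yz -1.0 F [0.16 0.23 0.15] w 1.0
tool offset to [0.4541 0.1915 0.225 ] : [ 0.3922  0.0006 -0.3259]
[ 1.3     0.4238  1.6306  0.      1.0886 -0.019 ]
```

```bash
python3 -m handwheel '{"offset":[[0.03,0,-0.025],[0.03,0,-0.025],[0.03,0,-0.025],[0.03,0,-0.025],[0.03,0,-0.025],[0.03,0,-0.025],[0.03,0,-0.025],[0.03,0,-0.025],[0.03,0,-0.025],[0.03,0,-0.025],[0.03,0,-0.025],[0,0,0]],"rotation":[[0,0,0],[0,0,0],[0,0,0],[0,0,0],[0,0,0],[0,0,0],[0,0,0],[0,0,0],[0,0,0],[0,0,0],[0,0,0],[0,0,0]],"grip":[0,0,0,0,0,0,0,0,0,0,0,0]}' 20; python3 - <<'E'
from h import *
P=press("long",0,.05)[0]; to([*P,.13])
E
```

```text
time_s: 1.3
eef_pos: [0.4135, 0.2429, 0.2222]
orientation: [-0.7, 0.703, -0.088, 0.086]
contact_force: [0.3, 0.2, -0.1]
gripper_width: 0.0
t 1.3 p [0.4135 0.2429 0.2222] hx -0.2472 hz 1.3236 yz -1.0 F [ 0.28  0.22 -0.15] w 0.0
tool offset to [0.4541 0.1915 0.13  ] : [ 0.0521  0.0923 -0.0394]
```

```bash
python3 -m handwheel '{"offset":[[0.017,0,-0.021],[0.017,0,-0.022],[0.016,0,-0.022],[0,0.031,0],[0,0.031,0],[0,0.031,0],[0,0,0]],"rotation":[[0,0,0],[0,0,0],[0,0,0],[0,0,0],[0,0,0],[0,0,0],[0,0,0]],"grip":[0,0,0,0,0,0,0]}'; python3 - <<'E'
from h import *
P=press("long",.34,.01)[0]; to([*P,.13])
import cv2
for n in ("scene","top"):
    im=robot.grab_frame(n)[:,:,::-1]; c=im[130:270,150:340] if n=="top" else im[120:260,150:340]
    cv2.imwrite(f"pics/{n}1.png",cv2.resize(c,None,fx=4,fy=4,interpolation=cv2.INTER_CUBIC))
E
```

```text
time_s: 2.0
eef_pos: [0.4466, 0.1664, 0.1272]
orientation: [-0.701, 0.702, -0.088, 0.088]
contact_force: [0.1, 0.0, 1.0]
gripper_width: 0.003
t 2.0 p [0.4466 0.1664 0.1272] hx -0.2498 hz 1.321 yz -1.0 F [0.07 0.02 0.96] w 0.003
tool offset to [0.5229 0.1489 0.13  ] : [ 0.0782 -0.0028  0.0018]
```

View pics/scene1.png

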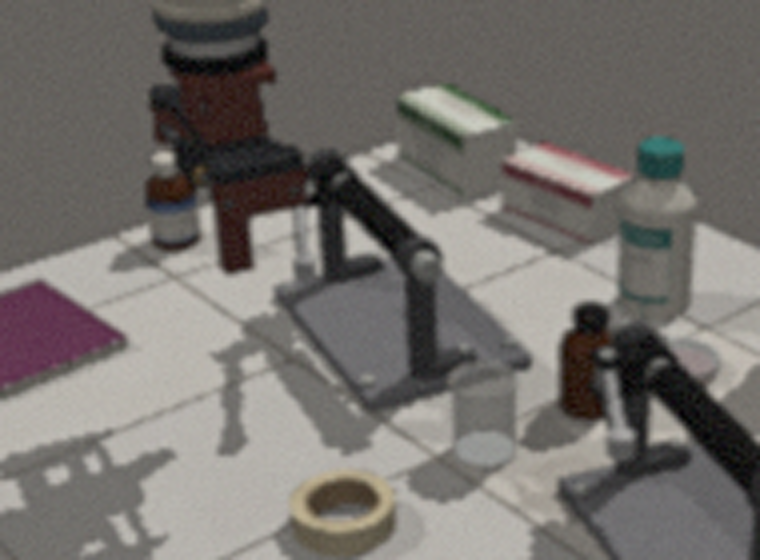

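View pics/top1.png

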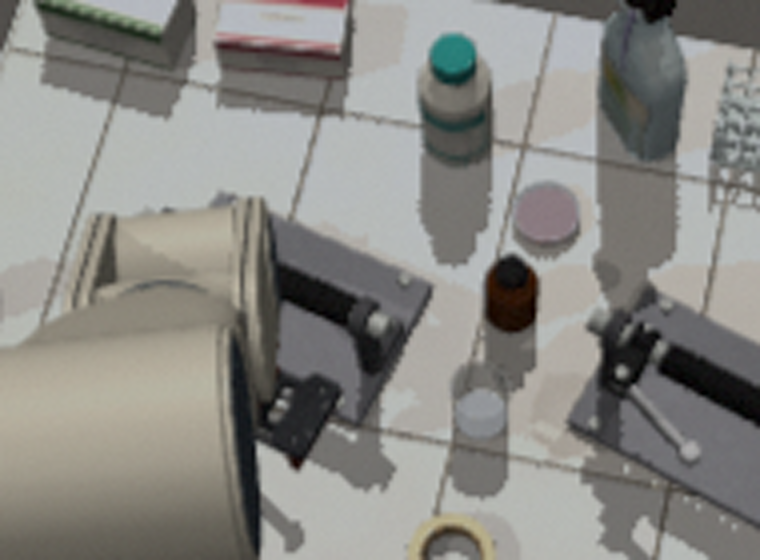

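```bash
python3 -m handwheel '{"offset":[[0.01,0,0],[0.01,0,0],[0.01,0,0],[0.01,0,0],[0,0,0]],"rotation":[[0,0,0],[0,0,0],[0,0,0],[0,0,0],[0,0,0]],"grip":[0,0,0,0,0]}'; python3 - <<'E'
from h import *
P=press("long",.34,.01)[0]; to([*P,.13])
E
```

```text
time_s: 2.6
eef_pos: [0.4954, 0.1586, 0.1363]
orientation: [0.703, -0.7, 0.083, -0.092]
contact_force: [-0.4, 0.4, -0.2]
gripper_width: 0.007
t 2.6 p [0.4954 0.1586 0.1363] hx -0.2482 hz 1.3226 yz -0.9999 F [-0.43  0.39 -0.16] w 0.007
tool offset to [0.5229 0.1489 0.13  ] : [ 0.029   0.0067 -0.0027]
```

```bash
python3 - <<'E'
from h import *
st()
for n in ("scene","top"):
    im=robot.grab_frame(n)[:,:,::-1]; c=im[170:250,190:290] if n=="top" else im[130:220,190:290]
    cv2.imwrite(f"pics/{n}2.png",cv2.resize(c,None,fx=6,fy=6,interpolation=cv2.INTER_CUBIC))
st()
E
```

```text
t 2.6 p [0.4954 0.1586 0.1363] hx -0.2482 hz 1.3226 yz -0.9999 F [-0.43  0.39 -0.16] w 0.007
t 2.7 p [0.4936 0.1585 0.1358] hx -0.2481 hz 1.3228 yz -0.9999 F [-1.12  0.3  -0.59] w 0.004
```

View pics/scene2.png

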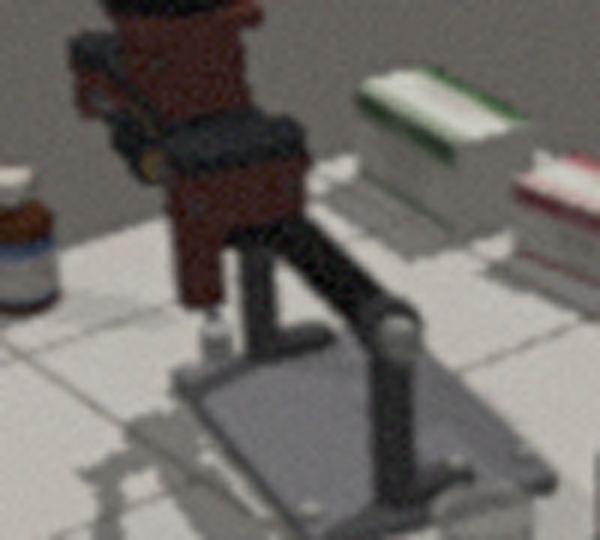

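View pics/top2.png

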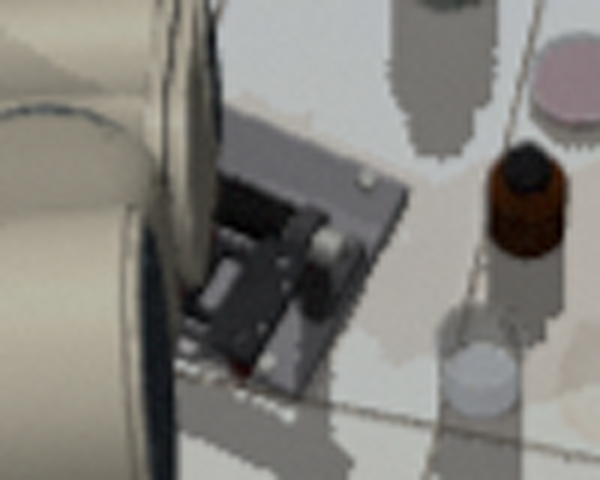

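```bash
python3 - <<'E'
from h import *
s,M=st(); p=s["eef_pos"]
for tx in (-.01,.01):
  for tz in (-.0135,.0135):
    P=p+M@[tx,.025,tz]; print(tx,tz,P,[(proj("scene",P)[0]-[190,130])*6])
for q in (0,.05,.1):
  piv,yaw,L=ST["long"]; h=yaw-np.pi/2-.34+q
  e=[*(piv+.145*np.array([np.cos(h),np.sin(h)])),.12]; print(q,e,(proj("scene",e)[0]-[190,130])*6)
  P,n=press("long",q); print("tcp in press frame x",(p[:2]-P)@n, "tip top-left corner x", (p[:2]+(M@[.01,0,.0135])[:2]-P)@n, (p[:2]+(M@[.01,0,-.0135])[:2]-P)@n)
E
```

```text
t 2.7 p [0.4936 0.1585 0.1358] hx -0.2481 hz 1.3228 yz -0.9999 F [-1.12  0.3  -0.59] w 0.004
-0.01 -0.0135 [0.4809 0.1479 0.1106] [array([192.0381, 355.3135])]
-0.01 0.0135 [0.4876 0.1741 0.1108] [array([174.4213, 333.4444])]
0.01 -0.0135 [0.5003 0.143  0.1108] [array([228.3588, 346.65  ])]
0.01 0.0135 [0.5069 0.1692 0.111 ] [array([210.2613, 325.052 ])]
0 [np.float64(0.48603652916517837), np.float64(0.1407129157622979), 0.12] [206.8902 341.1748]
tcp in press frame x 0.0011004196504162459 tip top-left corner x 0.006154067700767278 0.014953886390289096
0.05 [np.float64(0.4921976655252972), np.float64(0.1368929747753597), 0.12] [221.0297 340.0851]
tcp in press frame x -0.005189558507130959 tip top-left corner x 0.0006585011211137149 0.008171584072721335
0.1 [np.float64(0.498542019546485), np.float64(0.1333857361970038), 0.12] [235.0893 338.6742]
tcp in press frame x -0.011455317814634934 tip top-left corner x -0.00482746371195664 0.0013801047070957104
```

```bash
python3 - <<'E'
from h import *
s,M=st(); p=np.array([.4466,.1664,.1272])
for a in (.025,.015,.008):
 print(a,[((proj("scene",p+M@[tx,a,tz])[0]-[150,120])*4).round(0).tolist() for tx in (-.01,.01) for tz in (-.0135,.0135)])
im=robot.grab_frame("scene")[:,:,::-1]; cv2.imwrite("pics/s3.png",cv2.resize(im[130:220,190:290],None,fx=6,fy=6,interpolation=cv2.INTER_NEAREST))
st()
print(proj("scene",[[.486,.1407,.129],[.486,.1407,.111]]))
E
```

```text
t 2.7 p [0.4936 0.1585 0.1358] hx -0.2481 hz 1.3228 yz -0.9999 F [-1.12  0.3  -0.59] w 0.004
0.025 [[232.0, 302.0], [221.0, 287.0], [257.0, 296.0], [245.0, 281.0]]
0.015 [[231.0, 291.0], [220.0, 276.0], [256.0, 285.0], [244.0, 270.0]]
0.008 [[230.0, 283.0], [219.0, 268.0], [255.0, 277.0], [243.0, 262.0]]
t 2.75 p [0.493  0.1585 0.1356] hx -0.2479 hz 1.323 yz -0.9999 F [-0.82 -0.55  0.7 ] w 0.006
[[224.2683 184.2844]
 [224.6787 189.432 ]]
```

View pics/s3.png

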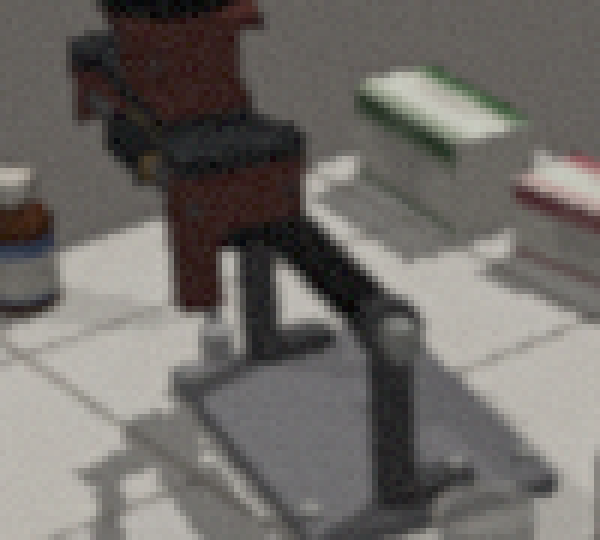

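```bash
python3 - <<'E'
from h import *
s,M=st(); p=np.array([.1555,.6048,.2252])
Q=Ro.from_quat([.70204,-.08888,.0887,-.70098]).as_matrix()
im=cv2.imread("pics/scene0.png")
Z=cv2.resize(im[60:160,0:110],None,fx=6,fy=6,interpolation=cv2.INTER_CUBIC)
for a,c in ((.025,(0,255,0)),(0,(255,0,0))):
 for tx in (-.01,.01):
  for tz in (-.0575,-.044,.044,.0575):
   u=(proj("scene",p+Q@[tx,a,tz])[0]-[0,60]+.5)*6-.5; cv2.circle(Z,tuple(int(v) for v in u),2,c,-1)
cv2.imwrite("pics/s0z.png",Z)
T=cv2.imread("pics/top0.png")
print(proj("top",p),proj("scene",p))
E
```

```text
t 2.75 p [0.493  0.1585 0.1356] hx -0.2479 hz 1.323 yz -0.9999 F [-0.82 -0.55  0.7 ] w 0.006
[[ 38.1032 285.6715]] [[ 56.0786 139.3124]]
```

View pics/s0z.png

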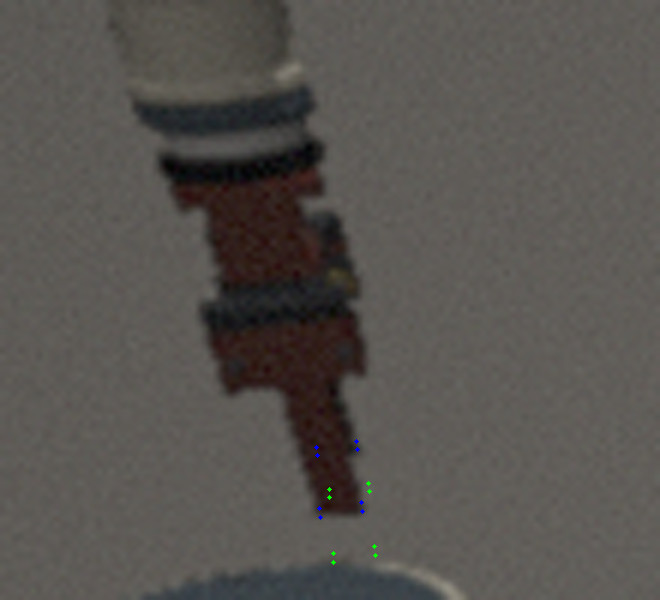

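```bash
python3 -m handwheel '{"offset":[[-0.02,0,0],[-0.02,0,0],[-0.01,0,0],[0,0,0],[0,0,0]],"rotation":[[0,0,0],[0,0,0],[0,0,0],[0,0,0],[0,0,0]],"grip":[0,0,0,0,0]}'; python3 - <<'E'
from h import *
P=press("long",.34,.01)[0]; to([*P,.105])
E
```

```text
time_s: 3.25
eef_pos: [0.4418, 0.1708, 0.1346]
orientation: [0.703, -0.701, 0.084, -0.091]
contact_force: [0.5, -0.7, -0.6]
gripper_width: 0.002
t 3.25 p [0.4418 0.1708 0.1346] hx -0.2474 hz 1.3234 yz -1.0 F [ 0.47 -0.67 -0.56] w 0.002
tool offset to [0.5229 0.1489 0.105 ] : [ 0.0837  0.0304 -0.0015]
```

```bash
python3 -m handwheel '{"offset":[[0,0.014,0],[0,0.014,0],[0,0.002,0],[0,0,0],[0,0,0]],"rotation":[[0,0,0],[0,0,0],[0,0,0],[0,0,0],[0,0,0]],"grip":[0,0,0,0,0]}'; python3 - <<'E'
from h import *
P=press("long",.34,.01)[0]; to([*P,.105])
im=robot.grab_frame("scene")[:,:,::-1]; cv2.imwrite("pics/s4.png",cv2.resize(im[130:220,190:290],None,fx=6,fy=6,interpolation=cv2.INTER_CUBIC))
E
```

```text
time_s: 3.75
eef_pos: [0.4461, 0.1713, 0.1051]
orientation: [0.703, -0.7, 0.083, -0.092]
contact_force: [-0.6, 0.3, -0.4]
gripper_width: 0.007
t 3.75 p [0.4461 0.1713 0.1051] hx -0.2479 hz 1.3229 yz -0.9999 F [-0.63  0.33 -0.44] w 0.007
tool offset to [0.5229 0.1489 0.105 ] : [ 0.0799  0.0011 -0.0029]
```

View pics/s4.png

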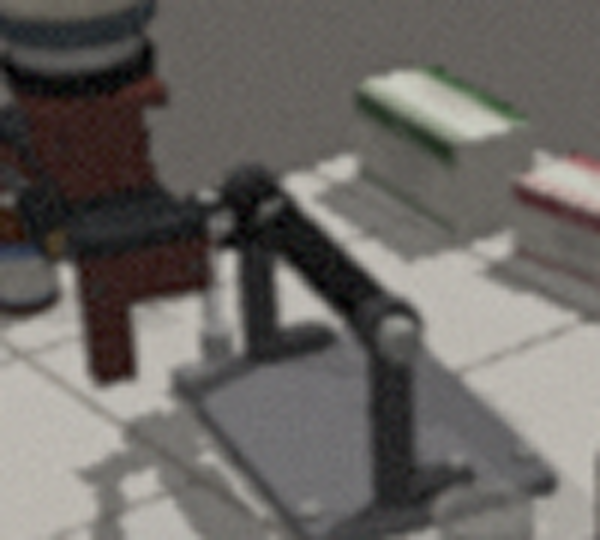

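```bash
python3 - <<'E'
from h import *
s,M=st(); p=s["eef_pos"]
for a in (0,.025):
 print(a,[((proj("scene",p+M@[tx,a,tz])[0]-[190,130]+.5)*6).round(0).tolist() for tx in (-.01,.01) for tz in (-.0135,.0135)])
E
python3 -m handwheel '{"offset":[[0.008,0,0],[0.008,0,0],[0.008,0,0],[0,0,0]],"rotation":[[0,0,0],[0,0,0],[0,0,0],[0,0,0]],"grip":[0,0,0,0]}'
```

```text
t 3.8 p [0.4463 0.1713 0.1052] hx -0.2479 hz 1.323 yz -0.9999 F [ 0.13  0.04 -0.05] w 0.007
0 [[104.0, 388.0], [88.0, 366.0], [141.0, 379.0], [125.0, 357.0]]
0.025 [[109.0, 430.0], [93.0, 407.0], [146.0, 421.0], [129.0, 398.0]]
time_s: 4.2
eef_pos: [0.4732, 0.1652, 0.1071]
orientation: [0.704, -0.7, 0.081, -0.093]
contact_force: [-0.5, 0.4, -0.2]
gripper_width: 0.004
```

```bash
python3 -m handwheel '{"offset":[[0.006,0.004,0],[0.006,0.003,0],[0,0,0]],"rotation":[[0,0,0],[0,0,0],[0,0,0]],"grip":[0,0,0]}';python3 -m handwheel '{"offset":[[0.006,0.001,0],[0.006,0.001,0],[0,0,0]],"rotation":[[0,0,0],[0,0,0],[0,0,0]],"grip":[0,0,0]}'; python3 - <<'E'
from h import *
P=press("long",.34,.01)[0]; to([*P,.102])
E
```

```text
time_s: 4.5
eef_pos: [0.4857, 0.162, 0.0997]
orientation: [0.704, -0.7, 0.082, -0.093]
contact_force: [-1.4, 1.8, 1.4]
gripper_width: 0.0
time_s: 4.8
eef_pos: [0.4962, 0.1584, 0.0969]
orientation: [0.703, -0.7, 0.083, -0.092]
contact_force: [-1.9, 2.7, 2.1]
gripper_width: 0.007
t 4.8 p [0.4962 0.1584 0.0969] hx -0.2485 hz 1.3224 yz -0.9999 F [-1.89  2.7   2.07] w 0.007
tool offset to [0.5229 0.1489 0.102 ] : [ 0.0283 -0.0048 -0.0027]
```

```bash
python3 -m handwheel '{"offset":[[0.006,-0.002,0],[0.006,-0.002,0],[0,0,0]],"rotation":[[0,0,0],[0,0,0],[0,0,0]],"grip":[0,0,0]}';python3 -m handwheel '{"offset":[[0.005,0,0],[0.004,0,0],[0,0,0]],"rotation":[[0,0,0],[0,0,0],[0,0,0]],"grip":[0,0,0]}'; python3 - <<'E'
from h import *
P=press("long",.34,.01)[0]; to([*P,.102])
im=robot.grab_frame("scene")[:,:,::-1]; cv2.imwrite("pics/s5.png",cv2.resize(im[130:220,190:290],None,fx=6,fy=6,interpolation=cv2.INTER_CUBIC))
E
```

```text
time_s: 5.1
eef_pos: [0.5067, 0.1549, 0.1002]
orientation: [0.703, -0.701, 0.085, -0.09]
contact_force: [-3.2, 1.9, 1.4]
gripper_width: 0.003
time_s: 5.4
eef_pos: [0.5149, 0.1518, 0.1002]
orientation: [0.702, -0.701, 0.086, -0.09]
contact_force: [-3.8, 1.4, -0.4]
gripper_width: 0.008
t 5.4 p [0.5149 0.1518 0.1002] hx -0.2485 hz 1.3223 yz -1.0 F [-3.8   1.37 -0.36] w 0.008
tool offset to [0.5229 0.1489 0.102 ] : [ 0.0085 -0.0017 -0.0009]
```

View pics/s5.png

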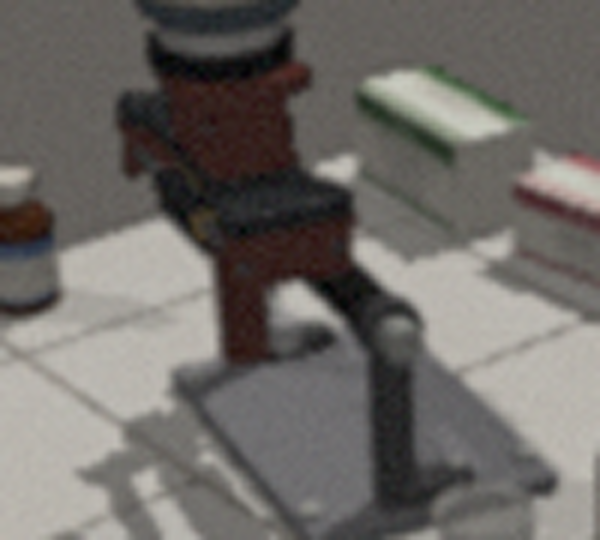

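```bash
python3 -m handwheel '{"offset":[[0.004,0,0],[0,0,0]],"rotation":[[0,0,0],[0,0,0]],"grip":[0,0]}';python3 -m handwheel '{"offset":[[0.003,0,0],[0,0,0]],"rotation":[[0,0,0],[0,0,0]],"grip":[0,0]}';python3 -m handwheel '{"offset":[[0.002,0,0]],"rotation":[[0,0,0]],"grip":[0]}'
```

```text
time_s: 5.65
eef_pos: [0.5181, 0.1507, 0.1002]
orientation: [0.702, -0.701, 0.086, -0.089]
contact_force: [-4.1, 1.6, 0.2]
gripper_width: 0.004
time_s: 5.85
eef_pos: [0.5203, 0.1499, 0.1002]
orientation: [0.702, -0.701, 0.086, -0.089]
contact_force: [-4.7, 0.3, 1.4]
gripper_width: 0.004
time_s: 5.95
eef_pos: [0.5218, 0.1495, 0.1002]
orientation: [0.702, -0.701, 0.087, -0.089]
contact_force: [-5.3, -0.9, 1.3]
gripper_width: 0.007
```

```bash
python3 - <<'E'
from h import *
P=press("long",.34,.01)[0]; to([*P,.102])
E
```

```text
t 5.95 p [0.5218 0.1495 0.1002] hx -0.2484 hz 1.3224 yz -1.0 F [-5.28 -0.86  1.32] w 0.007
tool offset to [0.5229 0.1489 0.102 ] : [ 0.0012 -0.0018 -0.0003]
```

```bash
for i in 1; do python3 -m handwheel '{"offset":[[0.002,0,0],[0,0,0]],"rotation":[[0,0,0],[0,0,0]],"grip":[0,0]}'; python3 -m handwheel '{"offset":[[0.002,0,0],[0,0,0]],"rotation":[[0,0,0],[0,0,0]],"grip":[0,0]}'; done
```

```text
time_s: 6.15
eef_pos: [0.5231, 0.1491, 0.1003]
orientation: [0.702, -0.702, 0.087, -0.088]
contact_force: [-5.3, -0.2, 1.6]
gripper_width: 0.006
time_s: 6.35
eef_pos: [0.5242, 0.1487, 0.1002]
orientation: [0.702, -0.702, 0.087, -0.088]
contact_force: [-5.3, 0.6, 0.8]
gripper_width: 0.006
```

```bash
python3 -m handwheel '{"offset":[[0.002,0,0],[0.001,0,0]],"rotation":[[0,0,0],[0,0,0]],"grip":[0,0]}'; python3 -m handwheel '{"offset":[[0.002,0,0],[0.002,0,0]],"rotation":[[0,0,0],[0,0,0]],"grip":[0,0]}'
```

```text
time_s: 6.55
eef_pos: [0.526, 0.1482, 0.1002]
orientation: [0.702, -0.702, 0.088, -0.087]
contact_force: [-6.3, 0.8, 2.2]
gripper_width: 0.005
time_s: 6.75
eef_pos: [0.5265, 0.148, 0.1002]
orientation: [-0.702, 0.702, -0.09, 0.085]
contact_force: [-12.8, 4.7, 9.2]
gripper_width: 0.001
```

```bash
python3 -m handwheel '{"offset":[[0,0,0],[0.001,0,0],[0.001,0,0],[0.001,0,0],[0.001,0,0],[0.001,0,0]],"rotation":[[0,0,0],[0,0,0],[0,0,0],[0,0,0],[0,0,0],[0,0,0]],"grip":[0,0,0,0,0,0]}';  python3 - <<'E'
from h import *
st()
for n in ("scene","top"):
    im=robot.grab_frame(n)[:,:,::-1]; c=im[170:250,190:290] if n=="top" else im[130:220,190:290]
    cv2.imwrite(f"pics/{n}6.png",cv2.resize(c,None,fx=6,fy=6,interpolation=cv2.INTER_CUBIC))
st()
E
```

```text
time_s: 7.35
eef_pos: [0.526, 0.1481, 0.1004]
orientation: [-0.701, 0.702, -0.092, 0.082]
contact_force: [-7.9, 0.8, 3.7]
gripper_width: 0.004
t 7.35 p [0.526  0.1481 0.1004] hx -0.2459 hz 1.3249 yz -0.9999 F [-7.86  0.77  3.66] w 0.004
t 7.45 p [0.5259 0.1481 0.1004] hx -0.2459 hz 1.325 yz -0.9999 F [-8.45  1.69  3.9 ] w 0.007
```

View pics/scene6.png

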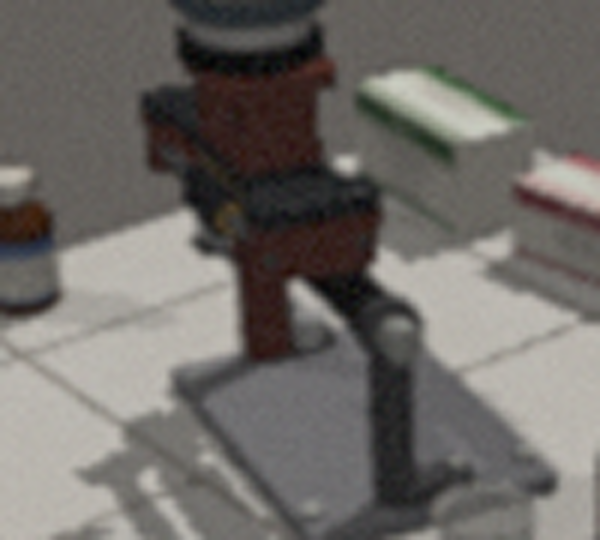

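View pics/top6.png

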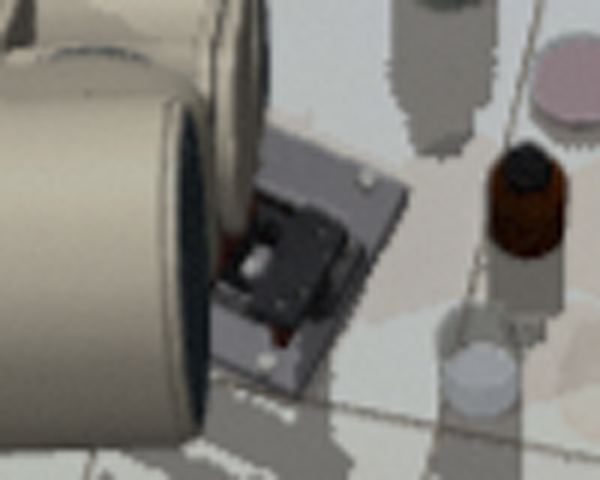

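```bash
python3 -m handwheel '{"offset":[[-0.01,0,0],[-0.015,0,0],[-0.02,0,0],[-0.02,0,0],[-0.015,0,0],[0,0,0],[0,0,0],[0,0,0]],"rotation":[[0,0,0],[0,0,0],[0,0,0],[0,0,0],[0,0,0],[0,0,0],[0,0,0],[0,0,0]],"grip":[0,0,0,0,0,0,0,0]}';  python3 - <<'E'
from h import *
st()
for n in ("scene",):
    im=robot.grab_frame(n)[:,:,::-1]; c=im[130:220,190:290]
    cv2.imwrite(f"pics/{n}7.png",cv2.resize(c,None,fx=6,fy=6,interpolation=cv2.INTER_CUBIC))
P=press("short",.34,.09)[0]; to([*P,.13]); print(robot.sense()["joints"])
E
```

```text
time_s: 8.25
eef_pos: [0.4483, 0.1716, 0.1035]
orientation: [0.704, -0.7, 0.086, -0.086]
contact_force: [0.8, -0.6, -0.1]
gripper_width: 0.004
t 8.25 p [0.4483 0.1716 0.1035] hx -0.2442 hz 1.3266 yz -1.0 F [ 0.78 -0.62 -0.13] w 0.004
t 8.3 p [0.4485 0.1716 0.1035] hx -0.2444 hz 1.3264 yz -1.0 F [-0.06  0.23 -0.64] w 0.002
tool offset to [ 0.4445 -0.1536  0.13  ] : [ 0.0748 -0.0284 -0.3163]
[ 0.3372  0.4083  2.0272  0.0081  0.7036 -0.9954]
```

View pics/scene7.png

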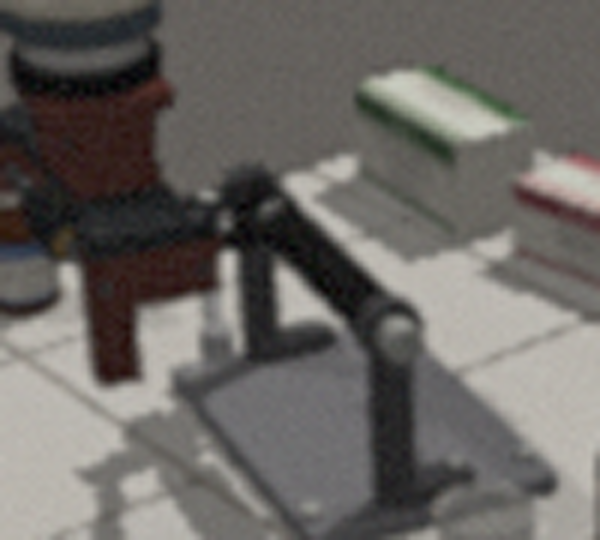

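```bash
python3 -m handwheel '{"offset":[[0,-0.015,0],[0,-0.015,0],[0,0,-0.03],[0.007,0,-0.03],[0.007,0,-0.03],[0.007,0,-0.03],[0.007,0,-0.03],[0.007,0,-0.03],[0.007,0,-0.03],[0.007,0,-0.03],[0.007,0,-0.03],[0,0,0],[0,0,0]],"rotation":[[0,0,0],[0,0,0],[0,0,0],[0,0.03,0],[0,0.03,0],[0,0.03,0],[0,0,0],[0,0,0],[0,0,0],[0,0,0],[0,0,0],[0,0,0],[0,0,0]],"grip":[0,0,0,0,0,0,0,0,0,0,0,0,0]}';  python3 - <<'E'
from h import *
P=press("short",.34,.09)[0]; to([*P,.13])
E
```

```text
time_s: 9.6
eef_pos: [0.4311, -0.1175, 0.1343]
orientation: [0.699, -0.694, 0.116, -0.126]
contact_force: [-0.1, -0.1, 0.0]
gripper_width: 0.002
t 9.6 p [ 0.4311 -0.1175  0.1343] hx -0.3438 hz 1.2271 yz -0.9999 F [-0.07 -0.07  0.03] w 0.002
tool offset to [ 0.4445 -0.1536  0.13  ] : [ 0.0247  0.0043 -0.0295]
```

```bash
python3 -m handwheel '{"offset":[[0.005,0,-0.015],[0.005,0,-0.014],[0,0.015,0],[0,0.015,0],[0,0,0],[0,0,0]],"rotation":[[0,0,0],[0,0,0],[0,0,0],[0,0,0],[0,0,0],[0,0,0]],"grip":[0,0,0,0,0,0]}';  python3 - <<'E'
from h import *
P=press("short",.34,.01)[0]; to([*P,.101])
for n in ("scene","top"):
    im=robot.grab_frame(n)[:,:,::-1]; c=im[190:270,260:360] if n=="top" else im[185:275,270:370]
    cv2.imwrite(f"pics/{n}8.png",cv2.resize(c,None,fx=6,fy=6,interpolation=cv2.INTER_CUBIC))
s,M=st();p=s["eef_pos"]
print([((proj("scene",p+M@[tx,0,tz])[0]-[270,185]+.5)*6).round(0).tolist() for tx in (-.01,.01) for tz in (-.0135,.0135)])
E
```

```text
time_s: 10.2
eef_pos: [0.4343, -0.146, 0.1039]
orientation: [0.7, -0.694, 0.114, -0.126]
contact_force: [-0.8, -0.7, -0.6]
gripper_width: 0.003
t 10.2 p [ 0.4343 -0.146   0.1039] hx -0.3402 hz 1.2307 yz -0.9998 F [-0.78 -0.68 -0.58] w 0.003
tool offset to [ 0.5201 -0.1799  0.101 ] : [ 0.0922  0.0043 -0.0034]
t 10.3 p [ 0.4344 -0.1462  0.1042] hx -0.3402 hz 1.2307 yz -0.9998 F [ 0.18  0.26 -0.68] w 0.008
[[2.0, 342.0], [-20.0, 308.0], [46.0, 331.0], [23.0, 297.0]]
```

View pics/scene8.png

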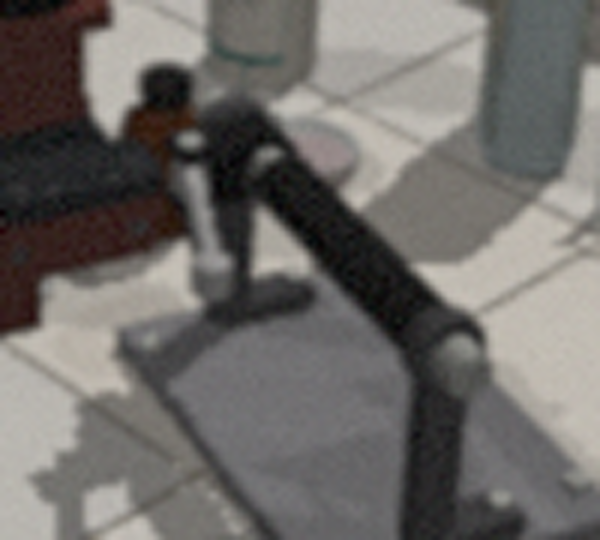

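View pics/top8.png

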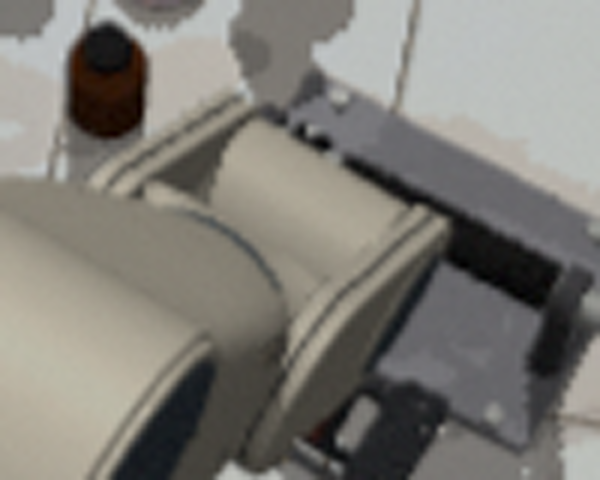

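```bash
python3 -m handwheel '{"offset":[[0.012,0,-0.001],[0.012,0,-0.001],[0.012,0,-0.001],[0.01,0,0],[0,0,0]],"rotation":[[0,0,0],[0,0,0],[0,0,0],[0,0,0],[0,0,0]],"grip":[0,0,0,0,0]}';  python3 - <<'E'
from h import *
P=press("short",.34,.01)[0]; to([*P,.101])
E
```

```text
time_s: 10.8
eef_pos: [0.4831, -0.1664, 0.1072]
orientation: [0.699, -0.695, 0.111, -0.127]
contact_force: [0.6, -0.3, 0.1]
gripper_width: 0.005
t 10.8 p [ 0.4831 -0.1664  0.1072] hx -0.3395 hz 1.2315 yz -0.9997 F [ 0.56 -0.26  0.06] w 0.005
tool offset to [ 0.5201 -0.1799  0.101 ] : [ 0.0393  0.007  -0.0004]
```

```bash
python3 -m handwheel '{"offset":[[0.004,0.004,0],[0.004,0.002,0],[0.004,0.001,0],[0,0,0]],"rotation":[[0,0,0],[0,0,0],[0,0,0],[0,0,0]],"grip":[0,0,0,0]}'; python3 -m handwheel '{"offset":[[0.004,0,0],[0.004,0,0],[0,0,0]],"rotation":[[0,0,0],[0,0,0],[0,0,0]],"grip":[0,0,0]}';  python3 - <<'E'
from h import *
P=press("short",.34,.01)[0]; to([*P,.101])
E
```

```text
time_s: 11.2
eef_pos: [0.4948, -0.1706, 0.0992]
orientation: [0.699, -0.695, 0.112, -0.127]
contact_force: [0.0, 0.8, 0.8]
gripper_width: 0.005
time_s: 11.5
eef_pos: [0.5013, -0.1729, 0.0989]
orientation: [0.699, -0.694, 0.113, -0.126]
contact_force: [-1.1, 1.8, 1.6]
gripper_width: -0.001
t 11.5 p [ 0.5013 -0.1729  0.0989] hx -0.3399 hz 1.2311 yz -0.9998 F [-1.06  1.82  1.61] w -0.001
tool offset to [ 0.5201 -0.1799  0.101 ] : [ 0.0201 -0.0017 -0.0003]
```

Contact made; continue in small steps.

```bash
python3 -m handwheel '{"offset":[[0.004,0,0],[0.004,0,0],[0,0,0]],"rotation":[[0,0,0],[0,0,0],[0,0,0]],"grip":[0,0,0]}'; python3 -m handwheel '{"offset":[[0.003,0,0],[0.003,0,0],[0,0,0]],"rotation":[[0,0,0],[0,0,0],[0,0,0]],"grip":[0,0,0]}'; python3 -m handwheel '{"offset":[[0.002,0,0],[0.002,0,0]],"rotation":[[0,0,0],[0,0,0]],"grip":[0,0]}'; python3 - <<'E'
from h import *
P=press("short",.34,.01)[0]; to([*P,.101])
E
```

```text
time_s: 11.8
eef_pos: [0.5073, -0.1752, 0.0985]
orientation: [0.7, -0.694, 0.115, -0.124]
contact_force: [-2.6, 1.0, 1.9]
gripper_width: 0.004
time_s: 12.1
eef_pos: [0.5123, -0.1773, 0.0983]
orientation: [0.7, -0.694, 0.116, -0.123]
contact_force: [-4.1, 1.2, 1.9]
gripper_width: 0.004
time_s: 12.3
eef_pos: [0.5155, -0.1787, 0.0982]
orientation: [0.7, -0.694, 0.116, -0.123]
contact_force: [-6.5, -1.2, 1.0]
gripper_width: 0.006
t 12.3 p [ 0.5155 -0.1787  0.0982] hx -0.3397 hz 1.2312 yz -0.9999 F [-6.5  -1.23  1.03] w 0.006
tool offset to [ 0.5201 -0.1799  0.101 ] : [ 0.0047 -0.0028  0.0005]
```

```bash
python3 -m handwheel '{"offset":[[0.002,0,0],[0.002,0,0]],"rotation":[[0,0,0],[0,0,0]],"grip":[0,0]}'; python3 -m handwheel '{"offset":[[0.002,0,0],[0.0015,0,0]],"rotation":[[0,0,0],[0,0,0]],"grip":[0,0]}'
```

```text
time_s: 12.5
eef_pos: [0.5187, -0.1803, 0.0982]
orientation: [0.7, -0.694, 0.117, -0.122]
contact_force: [-6.0, -1.2, 2.3]
gripper_width: 0.006
time_s: 12.7
eef_pos: [0.5214, -0.1816, 0.0981]
orientation: [0.7, -0.694, 0.117, -0.122]
contact_force: [-6.7, 0.3, 3.4]
gripper_width: 0.004
```

```bash
python3 -m handwheel '{"offset":[[0.002,0,0]],"rotation":[[0,0,0]],"grip":[0]}'; python3 -m handwheel '{"offset":[[0.002,0,0]],"rotation":[[0,0,0]],"grip":[0]}'; python3 -m handwheel '{"offset":[[0.0015,0,0]],"rotation":[[0,0,0]],"grip":[0]}'
```

```text
time_s: 12.8
eef_pos: [0.5226, -0.1821, 0.0981]
orientation: [0.7, -0.694, 0.118, -0.121]
contact_force: [-7.8, 0.4, 4.7]
gripper_width: 0.002
time_s: 12.9
eef_pos: [0.5227, -0.1821, 0.098]
orientation: [0.7, -0.694, 0.119, -0.119]
contact_force: [-14.0, 2.6, 10.9]
gripper_width: 0.005
time_s: 13.0
eef_pos: [0.5225, -0.182, 0.0981]
orientation: [0.7, -0.694, 0.12, -0.118]
contact_force: [-9.4, 1.6, 7.5]
gripper_width: 0.007
```

```bash
python3 -m handwheel '{"offset":[[0.001,0,0],[0.001,0,0],[0.001,0,0],[0.001,0,0],[0.001,0,0]],"rotation":[[0,0,0],[0,0,0],[0,0,0],[0,0,0],[0,0,0]],"grip":[0,0,0,0,0]}';  python3 - <<'E'
from h import *
st()
for n in ("scene","top"):
    im=robot.grab_frame(n)[:,:,::-1]; cv2.imwrite(f"pics/{n}9full.png",im); c=im[170:270,170:380] if n=="top" else im[145:285,200:380]
    cv2.imwrite(f"pics/{n}9.png",cv2.resize(c,None,fx=3.8 if n=="top" else 4.2,fy=3.8 if n=="top" else 4.2,interpolation=cv2.INTER_CUBIC))
for i in range(4): robot.grab_frame("top")
s,M=st(); print(s["qd"]); p=s["eef_pos"]
print("press frame x of tcp",[((p[:2]-press("short",q)[0])@press("short",q)[1]).round(4) for q in (.3,.34,.4)])
E
```

```text
time_s: 13.5
eef_pos: [0.5222, -0.1819, 0.0982]
orientation: [0.701, -0.693, 0.124, -0.113]
contact_force: [-8.4, 1.5, 5.3]
gripper_width: 0.004
t 13.5 p [ 0.5222 -0.1819  0.0982] hx -0.3371 hz 1.2336 yz -0.9998 F [-8.45  1.53  5.29] w 0.004
t 13.8 p [ 0.5222 -0.1819  0.0982] hx -0.3372 hz 1.2335 yz -0.9998 F [-7.52  0.72  4.88] w 0.003
[-0.0018 -0.0001  0.0005  0.0001 -0.0005  0.0004]
press frame x of tcp [np.float64(-0.0049), np.float64(-0.0073), np.float64(-0.011)]
```

View pics/scene9.png

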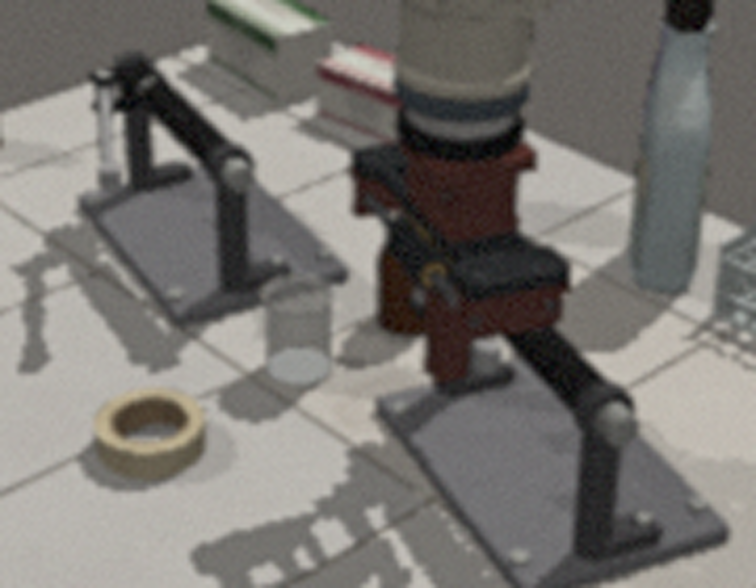

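View pics/top9.png

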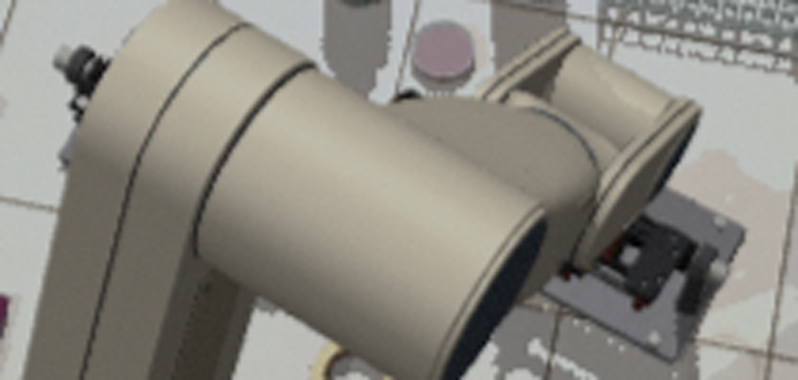

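```bash
python3 - <<'E'
from h import *
st(); print(robot.job_done()); st()
E
```

```text
t 13.8 p [ 0.5222 -0.1819  0.0982] hx -0.3372 hz 1.2335 yz -0.9998 F [-7.52  0.72  4.88] w 0.003
the job is handed in; nothing more can be done
None
the job is handed in; nothing more can be done
```

The job is handed in at about 13.8 s, with the short lever held at its stop. No verdict was reported.

**Long lever:** I pressed it in with the side of the closed fingers until the force jumped from about 6 N to about 13 N within 0.5 mm of travel. I held it there for about 0.7 s and then backed off. The pictures afterwards show it sprung fully out again with its stand unmoved.

**Short lever:** I pressed it in the same way. The force jumped from about 8 N to about 14 N within 0.1 mm. It was at rest when handed in, with the fingers pushing at about 7.5 N.

**Last checks:** In the last scene picture both stands, the long lever, the beaker and the tape roll are where they started. Petri_1 is unmoved in the last top view. I did not check reagent_b or the stapler after the move, and reagent_a was partly hidden behind the gripper.

**Disagreements:**
- **Fingertip height:** in the camera the fingertips sit about level with the measured TCP, not 25 mm ahead of it. My first pass therefore went over the long lever without pressing it, so I backed off, lowered about 30 mm and redid it.
- **Stop position:** both stops came about 3 mm further in than I had worked out from the images.
- **Lever angles:** I could not read these directly. That each lever was at its stop rests on the force jump and on the travel, about 41–45 mm for the long lever and 22–26 mm for the short one. I expected about 41 and 20 mm.
- **Upward force:** about 5 N remained upward on the tool at the end, which I put down to friction on the lever but did not confirm.

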